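# Square a row of cells into the packing jig with the keeper straightedge

### The arm

A 6-joint arm with a two-finger parallel gripper is mounted at the origin on a cart in front of the work surface, level with it; the furniture and walls round the work are solid. World frame = base frame: x ahead of the robot, y to its left, z up, the work surface at z = 0. Lengths are in mm, angles in degrees, forces in N, time in s.
With the tool pointing down it reaches from about 275 to 875 mm from the base axis. Payload 12.5 kg.
Tool frame: the origin (TCP) lies at the very end of the fingers, on their centre line; the grasp point (between the pads) lies 19 mm behind it; z points along the fingers, y is the line along which they close (so a half turn about z gives the same grasp; the last joint's range is limited). The gripper opens to 85 mm and grips with 20 to 120 N. Pads are 22 mm wide; open, the fingers measure 114 mm over their backs; the gripper's body (76 mm by 85 mm) begins 54 mm behind the grasp point. The pads swing forward as they close: fully open they stand 13 mm farther back than shut.
Start: joints at [67.345, 20.094, 94.641, -0, 65.266, -4.847], TCP at [168.169, 523.644, 231.29] pointing down, gripper open.
Joint ranges: [-157.81, 157.81], [-45, 120.19], [0.68, 151.7], [-89.99, 269.99], [4.06, 180], [-164.3, 164.3]. Speed limits (degrees/s): [127.2, 127.2, 159.86, 180, 180, 180].

### API

Orientations are given as a 3x3 rotation matrix whose columns are the frame's x, y, z axes.
In Python, from cell import r gives the robot as it stands.
- The arm moves only by the tool send_rows, never from a script. Its argument "motion" is a list of rows, each a list of 5 numbers: the closure, from -1 (fully open) to 1 (shut), then the shift along the tool's x, y, z in m, then the turn about the tool's z in rad. In form: [[claw, x, y, z, roll], ...]. A call has 1 to 12 rows; each row shifts and turns the commanded pose from where the row before left it, along the tool's axes as they then stand; what a row does not reach is not made up. A row lasts 1/10 s, in which the tool goes at most 50 mm and 8.59 degrees, less where a joint would pass 70% of its speed; a pose out of reach is approached as far as the arm can. A call is refused whole if a number of a shift passes 0.05 or a number of a turn 0.15, either way. A call with a gripper value outside its range is refused whole. The fingers move at their own pace and stop on an object; the grip force is fixed at half the most. Time passes only in rows, so rows that do not move let the fingers close. It gives the time, the measured TCP pose, the force, the opening and the grip force at its end, in the units of the state.
- r.get_obs(): the state, without advancing time (a new reading comes with each control period).
- r.grab_frame(name): name is "scene" or "side" or "wrist"; returns a dict with "color" (384x512x3 uint8, blue, green, red), "range_z" (384x512 float32, mm along the optical axis (not along the pixel's ray), 0 where there is no reading), "fx", "fy", "cx", "cy" (pixels), "R" (3x3) and "t" (3): a world point X has camera coordinates R X + t; the wrist camera has in their place "tool_from_camera" (4x4, takes a point from camera to tool coordinates, whose origin is the TCP and whose axes are the flange's). Camera axes: x right, y down, z forward; pixel columns grow to the right and rows downward; lengths in mm; the calibration is good to about 2 mm. The wrist camera is an equidistant fisheye: a pixel r from the principal point sees the ray r / f radians off the axis. A picture is of the moment at which its call begins: read the wrist's pose just before it.
- r.job_done(): hands the job in; it is judged then, once.
The state is a dict: "time_s": time; "qpos": joint angles; "dq": joint speeds; "joint_torque": joint torques, N m; "position": TCP position; "tool_rot": TCP orientation; "ft_force": force on the tool from outside, world axes, zero at the start; "ft_torque": the same for the moment, N m; "width": opening from 0.0 (shut) to 1.0 (fully open); "grip_force": force on a finger pad.
Only numpy, scipy, OpenCV 4.12 (cv2) and the standard library are available. Lean on these libraries where they do the work, as an engineer would, in place of code of your own. Each camera call takes 0.05 s, during which the arm holds its last target. There are 200 camera calls.

### The job

Take the aluminium straightedge by its grip block and, holding it square to the jig, push the uneven row of four battery cells with its long face into the pockets of the grey nest, until the cells stand in one straight line hard against the pocket backs and the spring rollers at both ends have snapped in behind the straightedge. Nobody has measured where the nest is clamped along its slots, so feel for the rollers and the solid stop, and keep the push gentle enough not to dent a cell (10 N on one is too much). Let go and leave the straightedge clamping the row, all cells upright, and everything else on the worktop where it was.

Things in the scene. Friction and masses are not known exactly. Their poses are not given: they have to be found in the camera images.
- straightedge: aluminium keeper straightedge, 0.3 kg, standing on the worktop. Origin: under the middle of its upright face plate, which is 170 mm long (y), 12 mm thick (x -6 to 6), 34 mm high, with vertical half-round ends (radius 6). Behind it a 5 mm thick foot plate, 74 mm wide, to x = -45 mm, carries a black grip block. Plate and foot are smooth (friction 0.2)
- working_face (a point): middle of the straightedge's flat front face, the working edge, 17 mm above its underside; x points forward, out of the face
- grip (a point): point inside the grip block to take hold of, 30 mm above the straightedge's underside and 28 mm behind its origin; the block is 24 mm (x) by 30 mm (y), from 5 to 48 mm above the underside; take it across y from above
- jig: cell packing jig fixed to the worktop. Origin: on the worktop, mid front edge of its steel base plate (96 x 166 x 8 mm); x points into the pockets (the push), y along the row. Before the plate stands a grey nest, clamped through slots by two black knobs: its setting, 0 to 36 mm towards +x, is not measured and differs each time. It does not shift under 100 N
- pockets_front_setting (a point): on the worktop, where the middle of the flat pocket backs lies at setting 0; they lie 0 to 36 mm farther along x. Four pockets 27.5 mm wide at y = -51, -17, 17, 51 mm, parted by five fins 6.5 mm thick whose round noses stand 23 mm before the backs. Wall and fins span z 9 to 36 mm; the cells stand on the worktop
- mouth_front_setting (a point): on the worktop, mid mouth of the nest at setting 0 (82 mm before the pocket backs). Two side arms, 30 mm high, guide the straightedge: 197 mm apart here, they close to 173 mm in 20 mm and then run parallel, 1.5 mm play a side
- rollers_front_setting (a point): midway between the two vertical spring rollers (radius 5 mm, one in each arm, standing 5 mm into the channel, z 8 to 24 mm) at setting 0, 36.5 mm before the pocket backs. Going in, they resist with 9 to 18 N in all, then snap in behind its round ends. Push on: within 5 mm it goes solid; 6 N there seats the row, and the rollers hold it with some 5 N
- row_cell_1: one of four equal upright battery cells, 26 mm across, 48 mm high, 62 g; origin at the centre of its underside. They start as an uneven row, one before each pocket (which is which varies), 78 to 116 mm before the jig's origin. Each slides at about 0.4 N; more than 10 N on one dents it. A straightedge skew by 0.01 rad bears on one end cell alone: ease the grip or turn with the moment
- row_cell_2: one of four equal upright battery cells, 26 mm across, 48 mm high, 62 g; origin at the centre of its underside. They start as an uneven row, one before each pocket (which is which varies), 78 to 116 mm before the jig's origin. Each slides at about 0.4 N; more than 10 N on one dents it. A straightedge skew by 0.01 rad bears on one end cell alone: ease the grip or turn with the moment
- row_cell_3: one of four equal upright battery cells, 26 mm across, 48 mm high, 62 g; origin at the centre of its underside. They start as an uneven row, one before each pocket (which is which varies), 78 to 116 mm before the jig's origin. Each slides at about 0.4 N; more than 10 N on one dents it. A straightedge skew by 0.01 rad bears on one end cell alone: ease the grip or turn with the moment
- row_cell_4: one of four equal upright battery cells, 26 mm across, 48 mm high, 62 g; origin at the centre of its underside. They start as an uneven row, one before each pocket (which is which varies), 78 to 116 mm before the jig's origin. Each slides at about 0.4 N; more than 10 N on one dents it. A straightedge skew by 0.01 rad bears on one end cell alone: ease the grip or turn with the moment
- pot: bystander: small brown pot with a black cap, 32 mm across, 58 mm high; origin at the centre of its underside
- jug: bystander: brown bottle, 63 mm across, 159 mm high; origin at the centre of its underside
- pen: bystander: black marker pen lying flat, 131 mm long along its y, 13 mm high; origin at the centre of its underside

How it is judged:
By the outcome, as a careful person would: the job done as asked, in the order asked, and still so for the second after the job is handed in, with the robot touching nothing.
It also fails if it takes over 58 s, if anything falls off the work surface, if the arm or the gripper's body presses on something with over 40 N, if the wrist force passes 120 N, or if a joint passes its speed limit or range.

## Working session

There is one attempt and no reset: what is moved stays moved. The work goes in short steps, Python scripts to look and compute and a tool call to move; the robot and the scene stay as the last step left them, time stands still between calls to the robot, and variables do not carry over. Pictures are saved under pics/ and viewed, at most 10 in all, crops included, and the job is handed in when it is done.

Besides the shell and the picture viewer there is one more tool, called after "Request:" as name(argument=value, ...), one argument or row to a line, values as JSON. send_rows: Moves the arm, as the interface text tells. Its arguments: {"type":"object","properties":{"motion":{"type":"array","items":{"type":"array","items":{"type":"number"}}}},"required":["motion"]}

```bash
mkdir -p pics; ls
python3 - <<'E'
from cell import r
import cv2,numpy as np,pickle
o=r.get_obs();print(o)
d={}
for n in("scene","side"):
    f=r.grab_frame(n);d[n]=f;cv2.imwrite(f"pics/{n}0.png",f["color"])
    print(n,f["R"],f["t"],f["fx"],f["cx"],f["cy"])
pickle.dump(d,open("f0.pkl","wb"))
E
```

```text
pics
{'time_s': 0.0, 'qpos': array([ 6.73453916e+01,  2.01239015e+01,  9.46781665e+01, -2.11516490e-03,
        6.52643481e+01, -4.84874596e+00]), 'dq': array([0.04525924, 0.07277822, 0.07936545, 0.01902358, 0.03163555,
       0.01861729]), 'joint_torque': array([-1.13458466e-04, -5.06104088e+01, -2.91404271e+01, -1.10704839e-04,
        4.47021215e-03,  4.07959226e-05]), 'position': array([168.05423486, 523.34355019, 230.75451446]), 'tool_rot': array([[-9.52102826e-01,  3.05777757e-01, -4.15544356e-04],
       [ 3.05778033e-01,  9.52102212e-01, -1.08265536e-03],
       [ 6.45887720e-05, -1.15786357e-03, -9.99999328e-01]]), 'ft_force': array([0.28737742, 0.06012327, 0.035959  ]), 'ft_torque': array([-0.04438374,  0.01464838, -0.03008633]), 'grip_force': 0.0, 'width': 0.997086680198737}
scene [[ 8.47721825e-01 -5.30440889e-01  4.13622221e-04]
 [-2.39660085e-01 -3.83707145e-01 -8.91813809e-01]
 [ 4.73213220e-01  7.55910901e-01 -4.52402429e-01]] [-449.35207252  163.86939566  935.80589578] 443.81385785131306 257.01146963788017 187.93390600327584
side [[-0.94472597 -0.32701998 -0.02346859]
 [-0.18829187  0.59976722 -0.77770525]
 [ 0.26840084 -0.7302994  -0.62819087]] [538.16916528 135.27742314 995.33544282] 351.3681217308063 259.2689526706449 188.24742666421238
```

View pics/scene0.png

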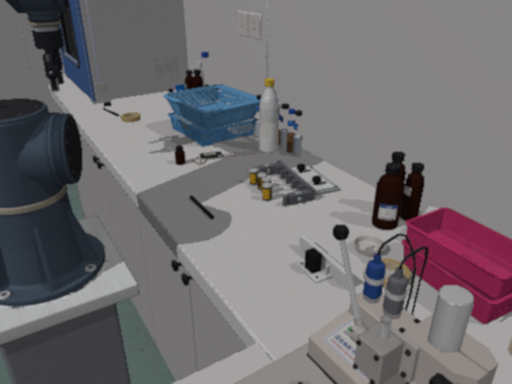

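View pics/side0.png

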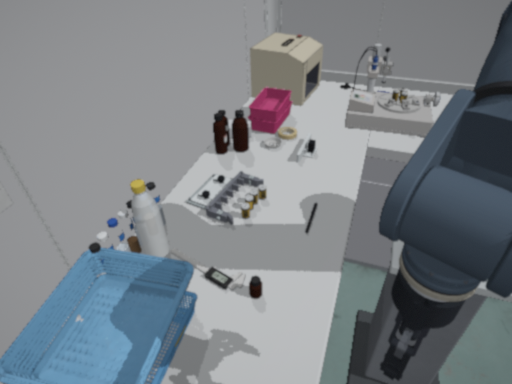

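The scene view shows the straightedge with its black grip at (315,262), the jig and nest at (290,180) and the cells at (255–267,178–190). The side view has the straightedge at (308,148) and the jig at (225,195). Next I'll zoom in and get depth points.

```bash
cat > h.py <<'E'
import numpy as np,cv2,pickle
def cloud(f):
    z=f["range_z"];v,u=np.indices(z.shape)
    c=np.stack([(u-f["cx"])/f["fx"]*z,(v-f["cy"])/f["fy"]*z,z],-1)
    X=(c-f["t"])@f["R"]; X[z==0]=np.nan
    return X
def onplane(f,uv,h):
    uv=np.atleast_2d(uv).astype(float)
    d=np.c_[(uv[:,0]-f["cx"])/f["fx"],(uv[:,1]-f["cy"])/f["fy"],np.ones(len(uv))]@f["R"]
    o=-f["R"].T@f["t"]
    return o+d*((h-o[2])/d[:,2])[:,None]
def proj(f,X):
    c=np.atleast_2d(X)@f["R"].T+f["t"];return np.c_[c[:,0]/c[:,2]*f["fx"]+f["cx"],c[:,1]/c[:,2]*f["fy"]+f["cy"]]
E
python3 - <<'E'
from h import *
d=pickle.load(open("f0.pkl","rb"))
for n,pts in(("scene",[(313,262),(330,265),(267,193),(290,185),(320,180),(180,155),(200,208)]),("side",[(308,148),(225,195),(262,193),(245,212),(312,218)])):
    X=cloud(d[n])
    for u,v in pts: print(n,(u,v),X[v,u].round(0))
a=d["scene"]["color"][145:295,230:360];b=d["side"]["color"][125:235,180:335]
cv2.imwrite("pics/zs.png",cv2.resize(a,None,fx=4,fy=4,interpolation=cv2.INTER_CUBIC));cv2.imwrite("pics/zd.png",cv2.resize(b,None,fx=5,fy=5,interpolation=cv2.INTER_CUBIC))
E
```

```text
scene (313, 262) [ 459. -326.   34.]
scene (330, 265) [ 488. -344.   26.]
scene (267, 193) [552. -15.  27.]
scene (290, 185) [661.  31.   2.]
scene (320, 180) [716. -34.  31.]
scene (180, 155) [454. 332.  34.]
scene (200, 208) [385.  48.   1.]
side (308, 148) [ 478. -302.   21.]
side (225, 195) [670.  46.  19.]
side (262, 193) [555.  14.  31.]
side (245, 212) [575. 113.  30.]
side (312, 218) [384.  53.   7.]
```

View pics/zs.png

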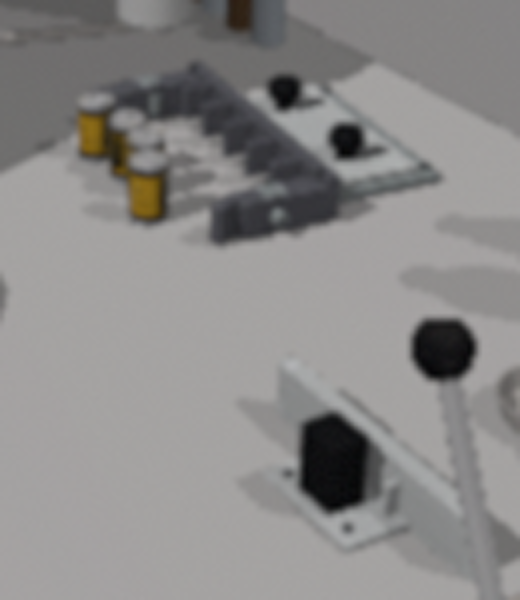

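View pics/zd.png

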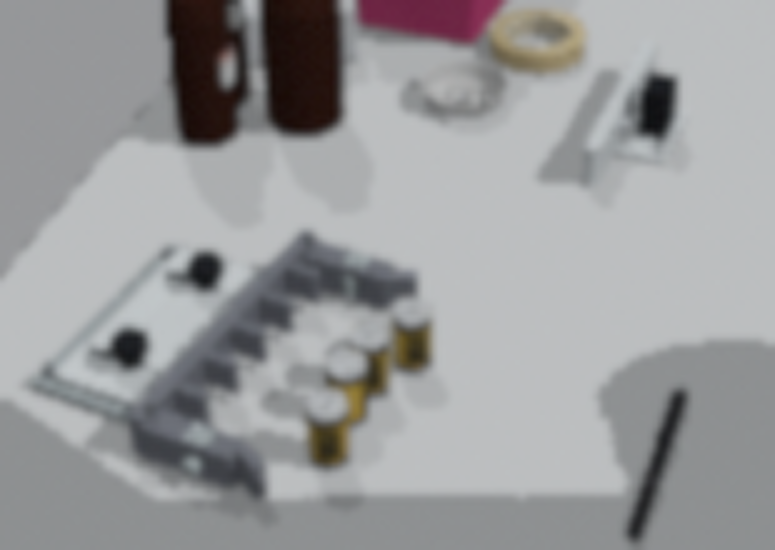

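The zoomed crops show the jig axis running roughly along world +x, with the base plate corners and wall top clearly visible. The straightedge is at the lower right in the scene view, with its face towards the jig side. I'll compute rough poses from these corners, then refine them with the wrist camera.

Run:
```python
from h import *
d=pickle.load(open("f0.pkl","rb"))
s=lambda p:np.array(p)/4+[230,145]
q=lambda p:np.array(p)/5+[180,125]
f,g=d["scene"],d["side"]
def show(n,F,p,h): print(n,onplane(F,p,h)[0].round(0))
show("wall L",f,s((195,65)),36);show("wall R",f,s((340,183)),36)
show("side wall L",g,q((135,420)),36);show("side wall R",g,q((305,235)),36)
show("plate R back",f,s((440,175)),8);show("plate side backL",g,q((35,380)),8);show("plate side backR",g,q((170,247)),8)
for p in[(97,100),(128,120),(145,140),(148,160)]: show("cell",f,s(p),48)
for p in[(327,403),(348,360),(373,328),(412,310)]: show("cell side",g,q(p),48)
show("SE plate end L top",f,s((292,360)),34);show("SE foot corners",f,s((272,470)),3);show("",f,s((345,548)),3);show("",f,s((405,525)),3)
show("block top",f,s((333,425)),48);show("block side",g,q((660,80)),48)
show("SE side top L",g,q((592,150)),34);show("SE side top far",g,q((655,50)),34)
show("lever ball",f,s((443,350)),100)
X=cloud(f);print("ball",X[145+350//4,230+443//4])
```

```text
wall L [686. 125.  36.]
wall R [656. -86.  36.]
side wall L [686. 140.  36.]
side wall R [657. -65.  36.]
plate R back [758. -71.   8.]
plate side backL [781.  98.   8.]
plate side backR [758. -58.   8.]
cell [576.  88.  48.]
cell [577.  48.  48.]
cell [569.  16.  48.]
cell [554. -11.  48.]
cell side [576. 104.  48.]
cell side [578.  63.  48.]
cell side [574.  29.  48.]
cell side [556.   5.  48.]
SE plate end L top [ 502. -236.   34.]
SE foot corners [ 458. -278.    3.]
 [ 451. -349.    3.]
 [ 488. -351.    3.]
block top [ 469. -312.   48.]
block side [ 467. -312.   48.]
SE side top L [ 497. -226.   34.]
SE side top far [ 485. -378.   34.]
lever ball [ 505. -348.  100.]
ball [ 258.46076059 -596.8203329   319.59701231]
```

Request:
send_rows(
  motion=[
    [-1, -0.04, -0.027, -0.01, 0],
    [-1, -0.04, -0.027, -0.01, 0],
    [-1, -0.04, -0.027, -0.01, 0],
    [-1, -0.04, -0.027, -0.01, 0],
    [-1, -0.04, -0.027, -0.01, 0],
    [-1, -0.04, -0.027, -0.01, 0],
    [-1, -0.04, -0.027, -0.01, 0],
    [-1, -0.04, -0.027, -0.01, 0],
    [-1, -0.04, -0.027, -0.01, 0],
    [-1, -0.04, -0.027, -0.01, 0],
    [-1, -0.04, -0.027, -0.01, 0],
    [-1, 0, 0, 0, 0],
  ],
)

```text
time_s: 1.3
position: [498.9, 102.5, 341.8]
tool_rot: [[-0.951, 0.31, 0.002], [0.31, 0.951, -0.001], [-0.002, -0.0, -1.0]]
ft_force: [-0.6, 0.3, 0.4]
width: 0.999
grip_force: 0.0
```

```bash
cat >> h.py <<'E'
def snap(r,tag):
    o=r.get_obs();f=r.grab_frame("wrist");f["o"]=o
    cv2.imwrite(f"pics/{tag}.png",f["color"]);pickle.dump(f,open(tag+".pkl","wb"));return f
def wplane(f,uv,h):
    uv=np.atleast_2d(uv).astype(float);p=(uv-[f["cx"],f["cy"]])/[f["fx"],f["fy"]]
    th=np.linalg.norm(p,axis=1);k=np.sin(th)/np.maximum(th,1e-9)
    d=np.c_[p*k[:,None],np.cos(th)]
    T=np.array(f["tool_from_camera"]);R=f["o"]["tool_rot"]
    d=d@(R@T[:3,:3]).T;o=f["o"]["position"]+R@T[:3,3]
    return o+d*((h-o[2])/d[:,2])[:,None]
def delta(o,target,yawy):
    """tool-axes shift (m) to TCP target and roll (rad) to bring tool y to angle yawy deg"""
    R=o["tool_rot"];a=np.degrees(np.arctan2(R[1,1],R[0,1]))
    print("shift tool m",(R.T@(np.array(target)-o["position"])/1000).round(4),"roll",round(float(np.radians(a-yawy)),4),"after-roll shift", )
E
python3 - <<'E'
from h import *
from cell import r
f=snap(r,"w1");print(f["o"]["position"],f["o"]["time_s"],f["tool_from_camera"],f["fx"],f["cx"],f["cy"])
E
```

```text
[498.86780722 102.51841167 341.84853418] 1.3 [[ 1.79116813e-04 -9.60848926e-01 -2.77072752e-01  7.08148730e+01]
 [ 9.99999738e-01 -2.20600550e-05  7.22962275e-04 -3.79295014e-01]
 [-7.00769765e-04 -2.77072809e-01  9.60848671e-01 -1.42319737e+02]
 [ 0.00000000e+00  0.00000000e+00  0.00000000e+00  1.00000000e+00]] 297.3186396354542 254.6241351225968 186.32057773053717
```

View pics/w1.png

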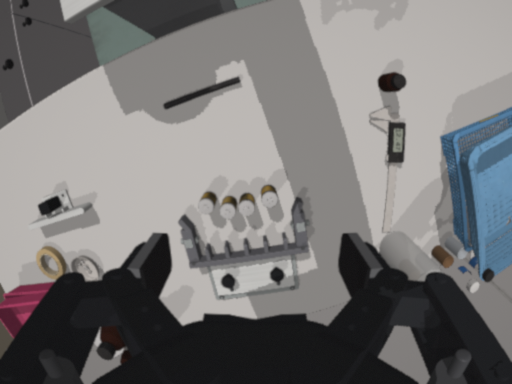

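The wrist view shows the four cells at (208,203), (228,208), (247,204) and (268,196), and the nest wall from (190,262) to (307,252). The arm tips are at (185,220) and (299,203), the plate is at (216–298,290), and the straightedge is at (60,208). I'll zoom in on the jig.

Run:
```python
import cv2
a=cv2.imread("pics/w1.png")
cv2.imwrite("pics/w1z.png",cv2.resize(a[175:305,170:325],None,fx=5,fy=4.6,interpolation=cv2.INTER_CUBIC))
```

```text
(no output)
```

View pics/w1z.png

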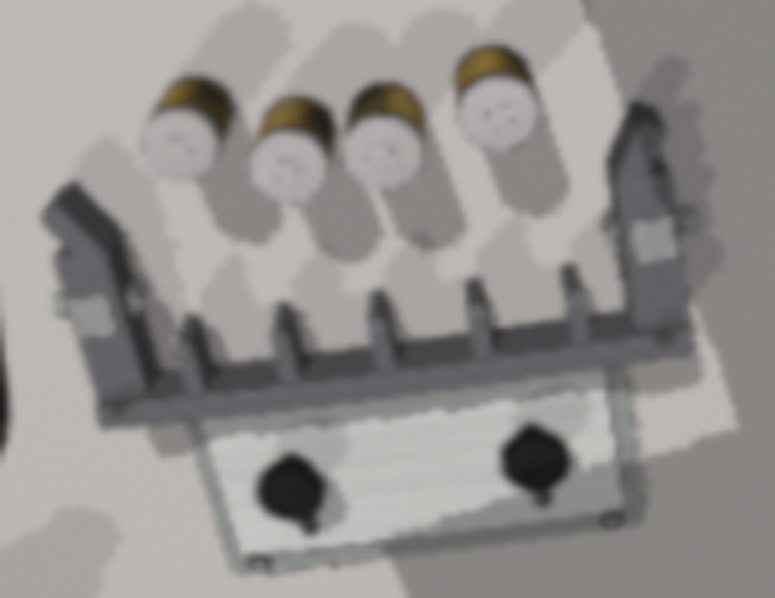

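The zoom shows fin noses at z of about 36 at zoom pixels (190,320), (285,305), (378,293), (474,282) and (570,268). It also gives the wall's front top edge, the cell tops and the plate's back corners, so I can fit the jig pose.

Run:
```python
from h import *
f=pickle.load(open("w1.pkl","rb"))
z=lambda p:np.array(p)/[5,4.6]+[170,175]
P=lambda p,h:wplane(f,z(p),h)[:,:2]
fin=P([(190,320),(285,305),(378,293),(474,282),(570,268)],36)
wf=P([(160,393),(250,382),(340,372),(430,362),(520,352),(610,342)],36)
wb=P([(105,420),(690,352)],36);pb=P([(240,572),(640,520)],8)
cells=P([(181,143),(289,165),(383,150),(497,115)],48)
tips=P([(75,185),(640,105)],30); knobs=P([(290,485),(537,456)],20)
for n,a in zip(("fin","wf","wb","pb","cells","tips","knobs"),(fin,wf,wb,pb,cells,tips,knobs)): print(n,a.round(1).tolist())
for n,a in(("fin",fin),("wf",wf),("wb",wb),("pb",pb),("knobs",knobs)):
    d=a[-1]-a[0];print(n,"len",np.hypot(*d).round(1),"yaw of y",np.degrees(np.arctan2(d[1],d[0])).round(2))
# cell mask from scene views cross check: straightedge in wrist
g=pickle.load(open("f0.pkl","rb"))
c=f["color"];
h=cv2.resize(c[170:235,20:110],None,fx=8,fy=8,interpolation=cv2.INTER_CUBIC);cv2.imwrite("pics/w1s.png",h)
```

```text
fin [[628.4, -23.3], [632.1, 10.0], [636.9, 41.5], [642.6, 73.3], [647.4, 105.4]]
wf [[654.8, -45.3], [659.3, -13.0], [664.4, 18.4], [669.7, 49.1], [675.4, 79.6], [681.3, 110.1]]
wb [[660.6, -69.4], [694.8, 135.4]]
pb [[763.1, -60.6], [785.4, 98.0]]
cells [[558.7, 2.7], [576.7, 32.6], [580.6, 62.5], [579.7, 100.1]]
tips [[568.3, -42.8], [596.8, 144.4]]
knobs [[717.6, -21.1], [732.3, 70.4]]
fin len 130.1 yaw of y 81.59
wf len 157.7 yaw of y 80.29
wb len 207.6 yaw of y 80.51
pb len 160.2 yaw of y 81.99
knobs len 92.7 yaw of y 80.87
```

View pics/w1s.png

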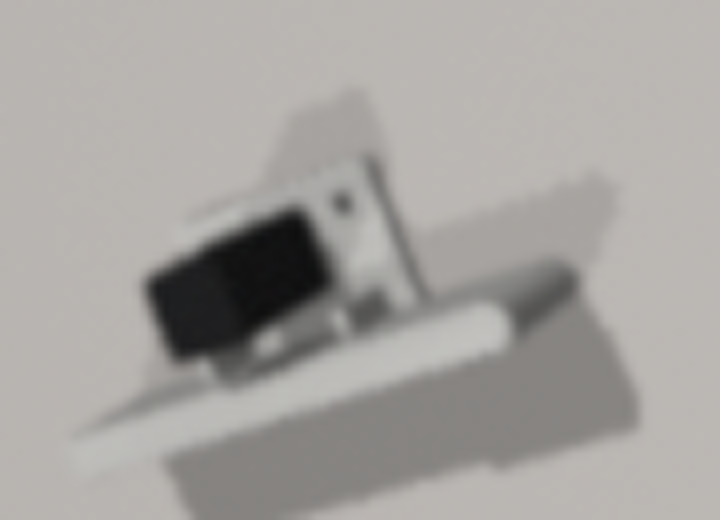

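The crop shows the straightedge with its plate top, its black block at crop (235,280) and its rounded right end at (500,325). The fin span came out about 4 % short, so I'll check the cameras against depth.

```bash
cat >> h.py <<'E'
def wcloud(f):
    z=f["range_z"];v,u=np.indices(z.shape)
    p=np.stack([(u-f["cx"])/f["fx"],(v-f["cy"])/f["fy"]],-1);th=np.linalg.norm(p,axis=-1,keepdims=True)
    k=np.tan(th)/np.maximum(th,1e-9)
    c=np.concatenate([p*k,np.ones_like(th)],-1)*z[...,None]
    T=np.array(f["tool_from_camera"]);R=f["o"]["tool_rot"]
    X=(c@T[:3,:3].T+T[:3,3])@R.T+f["o"]["position"];X[z==0]=np.nan
    return X
E
python3 - <<'E'
from h import *
f=pickle.load(open("w1.pkl","rb"));d=pickle.load(open("f0.pkl","rb"))
X=wcloud(f)
for u,v in[(150,180),(200,150),(300,150),(340,200),(330,100),(120,150),(150,230),(270,180)]: print((u,v),X[v,u].round(1))
print("side table",[cloud(d["side"])[v,u].round(0).tolist() for u,v in((290,200),(260,240),(330,150))])
print("scene table",[cloud(d["scene"])[v,u].round(0).tolist() for u,v in((260,230),(230,185),(300,220))])
# cell tops / wall top by height
def stats(X,name):
  m=(X[...,0]>530)&(X[...,0]<620)&(X[...,1]>-40)&(X[...,1]<140)&(X[...,2]>40)&(X[...,2]<56)
  n,l,s,c=cv2.connectedComponentsWithStats(m.astype(np.uint8))
  print(name,[(s[i,4],X[l==i].mean(0).round(1).tolist()) for i in range(1,n) if s[i,4]>8])
stats(X,"w");stats(cloud(d["side"]),"side");stats(cloud(d["scene"]),"scene")
for n,X in(("w",X),("side",cloud(d["side"])),("scene",cloud(d["scene"]))):
  m=(X[...,0]>430)&(X[...,0]<500)&(X[...,1]>-370)&(X[...,1]<-260)&(X[...,2]>42)&(X[...,2]<55);print(n,"block top",m.sum(),X[m].mean(0).round(1))
  m=(X[...,0]>540)&(X[...,0]<720)&(X[...,1]>-100)&(X[...,1]<170)&(X[...,2]>32)&(X[...,2]<39);p=X[m];print(n,"z36 pts",m.sum(),p.min(0).round(),p.max(0).round())
E
```

```text
(150, 180) [ 4.968e+02 -9.040e+01 -2.000e-01]
(200, 150) [476.8  14.2   0.9]
(300, 150) [ 5.287e+02  1.719e+02 -5.000e-01]
(340, 200) [ 6.357e+02  2.167e+02 -2.000e-01]
(330, 100) [463.1 244.    0. ]
(120, 150) [ 4.278e+02 -1.242e+02 -2.000e-01]
(150, 230) [ 584.7 -130.5    1. ]
(270, 180) [5.623e+02 1.090e+02 2.000e-01]
side table [[470.0, -16.0, -1.0], [506.0, 179.0, 0.0], [401.0, -348.0, -1.0]]
scene table [[460.0, -125.0, 2.0], [516.0, 123.0, 1.0], [569.0, -138.0, 1.0]]
w [(np.int32(218), [579.0, 100.0, 45.9]), (np.int32(198), [559.0, 1.3, 45.8]), (np.int32(219), [581.1, 61.3, 45.8]), (np.int32(217), [576.9, 31.2, 45.8])]
side [(np.int32(43), [558.1, 4.3, 44.9]), (np.int32(90), [577.8, 50.6, 45.4]), (np.int32(51), [578.0, 103.3, 45.5])]
scene [(np.int32(196), [572.6, 39.2, 45.8])]
w block top 146 [ 468.9 -308.8   46.8]
w z36 pts 1241 [547. -72.  32.] [720. 138.  39.]
side block top 32 [ 466.6 -307.5   46.8]
side z36 pts 338 [545. -71.  32.] [720. 144.  39.]
scene block top 136 [ 467.  -316.8   47.6]
scene z36 pts 378 [546. -77.  32.] [720. 137.  39.]
```

```bash
cat > jig.py <<'E'
from h import *
def jigfit(f):
    X=wcloud(f);p=X.reshape(-1,3)
    b=np.radians(81.0);
    for it in range(3):
        ey=np.array([np.cos(b),np.sin(b)]);ex=np.array([ey[1],-ey[0]])
        o=np.array([637.,41.])
        q=np.c_[(p[:,:2]-o)@ex,(p[:,:2]-o)@ey,p[:,2]]
        m=(q[:,2]>33)&(q[:,2]<39)&(abs(q[:,0]-24)<14)&(abs(q[:,1])<95)
        w=q[m]
        if it<2:
            m2=(w[:,0]>15);k=np.polyfit(w[m2,1],w[m2,0],1)[0];b-=np.arctan(k)
    print("y-axis angle",np.degrees(b))
    # fins: points x in 4..16 ahead of the wall
    for lo,hi in((4,10),(8,14)):
        s=q[(q[:,0]>lo)&(q[:,0]<hi)&(q[:,2]>30)&(q[:,2]<39)&(abs(q[:,1])<90)]
        y=np.sort(s[:,1]);g=np.split(y,np.where(np.diff(y)>8)[0]+1);print("fins",[(len(a),round(a.mean(),1)) for a in g])
    for lo in np.arange(-65,70,34):
        s=q[(abs(q[:,1]-lo-14)<8)&(q[:,2]>31)&(q[:,2]<39)&(q[:,0]>8)&(q[:,0]<45)]
        if len(s):print("wall top x range at y",lo+14,np.percentile(s[:,0],[3,97]).round(1),s[:,2].mean().round(1))
    # arms
    for sg in(-1,1):
        s=q[(sg*q[:,1]>80)&(sg*q[:,1]<120)&(q[:,2]>26)&(q[:,2]<34)&(q[:,0]>-60)&(q[:,0]<15)]
        if len(s):
            print("arm",sg,"x",np.percentile(s[:,0],[1,99]).round(1),[ (x,np.percentile(abs(s[abs(s[:,0]-x)<4][:,1]),[5,95]).round(1).tolist()) for x in(-45,-35,-20,-10,0) if (abs(s[:,0]-x)<4).any()])
    pl=q[(abs(q[:,2]-8)<3)&(q[:,0]>40)&(q[:,0]<160)&(abs(q[:,1])<110)]
    print("plate y",np.percentile(pl[:,1],[.5,99.5]).round(1),"xmax",np.percentile(pl[:,0],99.7).round(1))
    np.save("jig.npy",[b,*o]);return b,o
if __name__=="__main__":
    import sys;jigfit(pickle.load(open(sys.argv[1],"rb")))
E
python3 jig.py w1.pkl
```

```text
y-axis angle 81.06715901906132
fins [(2, np.float64(-71.6)), (3, np.float64(-3.5)), (2, np.float64(31.1)), (3, np.float64(65.0)), (4, np.float64(87.7))]
fins [(1, np.float64(-89.5)), (9, np.float64(-70.9)), (10, np.float64(-36.7)), (13, np.float64(-3.6)), (13, np.float64(30.6)), (12, np.float64(64.7)), (5, np.float64(86.4))]
wall top x range at y -51 [33.1 44. ] 35.5
wall top x range at y -17 [32.1 43. ] 35.5
wall top x range at y 17 [33.  42.4] 35.2
wall top x range at y 51 [33.  42.4] 35.4
arm -1 x [-47.   14.2] [(-45, [98.9, 108.8]), (-35, [93.6, 105.1]), (-20, [89.6, 108.7]), (-10, [90.4, 108.9]), (0, [89.6, 108.7])]
arm 1 x [-48.3  14.4] [(-45, [91.6, 102.3]), (-35, [86.7, 97.6]), (-20, [84.3, 102.0]), (-10, [84.3, 101.0]), (0, [84.4, 101.8])]
plate y [-85.2  80.5] xmax 139.9
```

```bash
cat > se.py <<'E'
from h import *
def sefit(f,c=(490,-310)):
    X=wcloud(f).reshape(-1,3)
    m=(abs(X[:,0]-c[0])<75)&(abs(X[:,1]-c[1])<110)
    p=X[m&(X[:,2]>31)&(X[:,2]<37)][:,:2]
    bl=X[m&(X[:,2]>43)&(X[:,2]<54)]
    bc=bl.mean(0)
    # plate top pts: drop block sides, those within 22mm of block centre
    p=p[np.linalg.norm(p-bc[:2],axis=1)>24]
    for _ in range(4):
        vx,vy,x0,y0=cv2.fitLine(p.astype(np.float32),cv2.DIST_HUBER,0,.01,.01).ravel()
        r_=(p-[x0,y0])@[vy,-vx];p=p[abs(r_)<7.5]
    if vy<0:vx,vy=-vx,-vy
    s=(p-[x0,y0])@[vx,vy];e=np.percentile(s,[.5,99.5])
    mid=np.array([x0,y0])+np.array([vx,vy])*e.mean()
    ang=np.degrees(np.arctan2(vy,vx))
    print("SE n",len(p),"len",(e[1]-e[0]).round(1),"mid",mid.round(1),"yang",ang.round(2),"perp spread",np.percentile((p-[x0,y0])@[vy,-vx],[3,97]).round(1))
    ex=np.array([vy,-vx]);print("grip from mid",(mid-28*ex).round(1),"block top",bc.round(1),len(bl))
    return mid,ang
E
python3 - <<'E'
from se import *
f=pickle.load(open("w1.pkl","rb"));sefit(f)
delta(f["o"],(430,-300,250),88)
E
```

```text
SE n 356 len 166.4 mid [ 497.1 -311.6] yang 87.75 perp spread [-5.7  5.8]
grip from mid [ 469.1 -310.5] block top [ 468.9 -309.2   47. ] 139
shift tool m [-0.0592 -0.404   0.0921] roll -0.2805 after-roll shift
```

Request:
send_rows(
  motion=[
    [-1, -0.0066, -0.045, 0.01, 0],
    [-1, -0.0066, -0.045, 0.01, 0],
    [-1, -0.0066, -0.045, 0.01, 0],
    [-1, -0.0066, -0.045, 0.01, 0],
    [-1, -0.0066, -0.045, 0.01, 0],
    [-1, -0.0066, -0.045, 0.01, 0],
    [-1, -0.0066, -0.045, 0.01, 0],
    [-1, -0.0066, -0.045, 0.01, 0],
    [-1, -0.0066, -0.044, 0.01, -0.14],
    [-1, 0, 0, 0, -0.14],
    [-1, 0, 0, 0, 0],
    [-1, 0, 0, 0, 0],
  ],
)

```text
time_s: 2.55
position: [429.5, -295.3, 251.2]
tool_rot: [[-0.999, 0.034, -0.0], [0.034, 0.999, 0.0], [0.0, 0.0, -1.0]]
ft_force: [-0.2, 0.5, 1.1]
width: 0.999
grip_force: 0.0
```

Run:
```python
from se import *
from cell import r
f=snap(r,"w2");mid,a=sefit(f);o=f["o"];print(o["position"],o["time_s"])
ex=np.array([np.sin(np.radians(a)),-np.cos(np.radians(a))])
delta(o,(*(mid-28*ex),80),a)
```

```text
SE n 1126 len 165.2 mid [ 496.4 -313.5] yang 87.56 perp spread [-5.4  6.1]
grip from mid [ 468.4 -312.3] block top [ 467.8 -311.9   47.4] 463
[ 429.4809679  -295.27795454  251.21014839] 2.55
shift tool m [-0.0395 -0.0158  0.1712] roll 0.0089 after-roll shift
```

Request:
send_rows(
  motion=[
    [-1, -0.0395, -0.016, 0.02, 0.009],
    [-1, 0, 0, 0.045, 0],
    [-1, 0, 0, 0.045, 0],
    [-1, 0, 0, 0.045, 0],
    [-1, 0, 0, 0.04, 0],
    [-1, 0, 0, 0.024, 0],
    [-1, 0, 0, 0.02, 0],
    [-1, 0, 0, 0, 0],
    [1, 0, 0, 0, 0],
    [1, 0, 0, 0, 0],
    [1, 0, 0, 0, 0],
    [1, 0, 0, 0, 0],
  ],
)

```text
time_s: 3.8
position: [468.7, -313.9, 13.4]
tool_rot: [[-0.999, 0.04, 0.001], [0.04, 0.999, -0.001], [-0.001, -0.001, -1.0]]
ft_force: [-5.6, 5.5, 19.2]
width: 0.344
grip_force: 57.8
```

Request:
send_rows(
  motion=[
    [1, 0, 0, 0, 0],
    [1, 0, 0, 0, 0],
    [1, 0, 0, 0, 0],
    [1, 0, 0, 0, 0],
    [1, 0, 0, 0, 0],
  ],
)

```text
time_s: 4.3
position: [468.8, -314.0, 13.4]
tool_rot: [[-0.999, 0.04, 0.001], [0.04, 0.999, -0.001], [-0.001, -0.001, -1.0]]
ft_force: [0.4, 1.1, 7.5]
width: 0.343
grip_force: 60.4
```

Request:
send_rows(
  motion=[
    [1, 0, 0, -0.01, 0],
    [1, 0, 0, -0.02, 0],
    [1, 0, 0, -0.02, 0],
    [1, 0, 0, -0.015, 0],
    [1, -0.002, 0.03, 0, 0],
    [1, -0.002, 0.045, 0, 0],
    [1, -0.002, 0.045, 0, 0],
    [1, -0.002, 0.045, 0, 0],
    [1, -0.002, 0.045, 0, 0],
    [1, -0.002, 0.045, 0, 0],
    [1, -0.002, 0.045, 0, 0],
    [1, -0.002, 0.035, 0, 0],
  ],
)

```text
time_s: 5.5
position: [497.3, 22.7, 77.8]
tool_rot: [[-0.999, 0.039, 0.0], [0.039, 0.999, 0.0], [0.0, 0.0, -1.0]]
ft_force: [0.8, 0.4, -2.2]
width: 0.342
grip_force: 59.9
```

Request:
send_rows(
  motion=[
    [1, 0, 0.025, 0, 0.0],
    [1, 0, 0.015, 0, 0.04],
    [1, 0, 0, 0, 0.04],
    [1, 0, 0, 0, 0.0357],
    [1, 0, 0, 0, 0],
    [1, 0, 0, 0, 0],
    [1, 0, 0, 0, 0],
  ],
)

```text
time_s: 6.2
position: [499.1, 60.2, 77.4]
tool_rot: [[-0.988, 0.154, -0.0], [0.154, 0.988, -0.0], [0.0, -0.0, -1.0]]
ft_force: [-0.0, 0.2, -2.8]
width: 0.341
grip_force: 60.0
```

Run:
```python
from jig import *
from cell import r
f=snap(r,"w3");o=f["o"];print(o["position"],o["tool_rot"].round(4),o["ft_force"],o["ft_torque"],o["time_s"])
X=wcloud(f).reshape(-1,3)
jigfit(f)
c=f["color"];cv2.imwrite("pics/w3z.png",cv2.resize(c[100:330,120:400],None,fx=2.5,fy=2.5))
```

```text
[499.11948371  60.22786353  77.41500934] [[-9.880e-01  1.543e-01 -1.000e-04]
 [ 1.543e-01  9.880e-01 -0.000e+00]
 [ 0.000e+00 -0.000e+00 -1.000e+00]] [-0.03717649  0.17640438 -2.81621104] [0.0189769  0.06819804 0.0084997 ] 6.2Traceback (most recent call last):
  File "<stdin>", line 5, in <module>
  File "jig.py", line 12, in jigfit
    m2=(w[:,0]>15);k=np.polyfit(w[m2,1],w[m2,0],1)[0];b-=np.arctan(k)
                     ~~~~~~~~~~^^^^^^^^^^^^^^^^^^^
    raise TypeError("expected non-empty vector for x")
TypeError: expected non-empty vector for x
```

Run:
```python
from h import *
f=pickle.load(open("w3.pkl","rb"));o=f["o"]
X=wcloud(f).reshape(-1,3);R=o["tool_rot"]
T=(X-o["position"])@R
ok=~np.isnan(T[:,0])&(abs(T[:,0])<150)&(abs(T[:,1])<120)&(abs(T[:,2])<80);T=T[ok]
print(len(T));h=np.histogram(T[:,2],np.arange(-80,80,5));print([(int(e),int(n)) for n,e in zip(*h) if n])
s=T[(T[:,2]<-14)&(T[:,2]>-26)&(T[:,0]<-15)&(T[:,0]>-60)]
print(len(s),np.percentile(s[:,0],[2,50,98]),np.percentile(s[:,1],[.5,99.5]),s[:,2].mean())
b=np.arange(-90,91,20)
print([(int(l),np.percentile(s[(s[:,1]>l)&(s[:,1]<l+20),0],[5,95]).round(1).tolist()) for l in b if ((s[:,1]>l)&(s[:,1]<l+20)).sum()>5])
```

```text
95998
[(-80, 3758), (-75, 2994), (-70, 1854), (-65, 1378), (-60, 3088), (-55, 1843), (-50, 982), (-45, 476), (-40, 955), (-35, 3212), (-30, 659), (-25, 1652), (-20, 962), (-15, 460), (-10, 402), (-5, 285), (0, 284), (5, 2928), (10, 437), (25, 8), (30, 121), (40, 1), (45, 295), (50, 50), (55, 59), (60, 124), (65, 2230), (70, 284)]
1495 [-33.77198775 -27.89416329 -21.81782353] [-67.952532    66.44345712] -20.26012352539245
[(-70, [-34.4, -29.2]), (-30, [-33.4, -22.2]), (-10, [-33.1, -22.3]), (10, [-32.9, -21.8]), (50, [-33.2, -28.1])]
```

Request:
send_rows(
  motion=[
    [1, 0, 0, 0.02, 0],
    [1, 0, 0, 0.02, 0],
    [1, 0, 0, 0.015, 0],
    [1, 0, 0, 0.006, 0],
    [1, 0, 0, 0.001, 0],
    [1, 0, 0, 0, 0],
  ],
)

```text
time_s: 6.85
position: [499.5, 60.3, 15.7]
tool_rot: [[-0.988, 0.155, 0.001], [0.155, 0.988, 0.0], [-0.001, 0.0, -1.0]]
ft_force: [0.3, -0.4, -2.9]
width: 0.338
grip_force: 60.0
```

Request:
send_rows(
  motion=[
    [1, 0, 0, 0.001, 0],
    [1, 0, 0, 0, 0],
  ],
)

```text
time_s: 7.05
position: [499.4, 60.4, 14.8]
tool_rot: [[-0.988, 0.155, 0.001], [0.155, 0.988, 0.0], [-0.001, 0.0, -1.0]]
ft_force: [-0.4, -0.4, -2.7]
width: 0.34
grip_force: 60.0
```

Request:
send_rows(
  motion=[
    [1, 0, 0, 0.0007, 0],
    [1, 0, 0, 0, 0],
    [1, 0, 0, 0, 0],
  ],
)

```text
time_s: 7.35
position: [499.2, 60.4, 13.7]
tool_rot: [[-0.988, 0.155, 0.0], [0.155, 0.988, 0.0], [-0.0, 0.0, -1.0]]
ft_force: [0.1, 1.2, -2.6]
width: 0.344
grip_force: 60.0
```

Request:
send_rows(
  motion=[
    [1, -0.005, -0.0005, 0, 0],
    [1, -0.005, 0, 0, 0],
    [1, -0.004, 0, 0, 0],
    [1, -0.003, 0, 0, 0],
    [1, -0.003, 0, 0, 0],
    [1, -0.003, 0, 0, 0],
    [1, -0.003, 0, 0, 0],
    [1, -0.003, 0, 0, 0],
    [1, -0.003, 0, 0, 0],
    [1, -0.003, 0, 0, 0],
    [1, -0.003, 0, 0, 0],
    [1, 0, 0, 0, 0],
  ],
)

```text
time_s: 8.55
position: [537.0, 53.9, 13.6]
tool_rot: [[-0.988, 0.155, 0.0], [0.155, 0.988, -0.0], [-0.0, 0.0, -1.0]]
ft_force: [-0.5, -0.7, -3.1]
width: 0.338
grip_force: 59.9
```

```bash
cat > st.py <<'E'
from cell import r
import numpy as np
o=r.get_obs();b,ox,oy=np.radians(81.07),637.,41.
ey=np.array([np.cos(b),np.sin(b)]);ex=np.array([ey[1],-ey[0]])
d=o["position"][:2]-[ox,oy];F=o["ft_force"];R=o["tool_rot"]
print("t",round(o["time_s"],2),"face x",round(d@ex+34,2),"y",round(d@ey+2.9,2),"z",round(o["position"][2],2),"F",round(F[:2]@ex,2),round(F[:2]@ey,2),round(F[2],2),"M",o["ft_torque"].round(2),"yaw",round(np.degrees(np.arctan2(R[1,1],R[0,1])),2))
E
python3 st.py; python3 st.py; python3 st.py
```

```text
t 8.55 face x -66.78 y 0.14 z 13.58 F -0.35 -0.76 -3.08 M [ 0.02  0.06 -0.03] yaw 81.09
t 8.55 face x -66.78 y 0.14 z 13.58 F -0.35 -0.76 -3.08 M [ 0.02  0.06 -0.03] yaw 81.09
t 8.55 face x -66.78 y 0.14 z 13.58 F -0.35 -0.76 -3.08 M [ 0.02  0.06 -0.03] yaw 81.09
```

Request:
send_rows(
  motion=[
    [1, -0.003, 0, 0, 0],
    [1, -0.003, 0, 0, 0],
    [1, -0.003, 0, 0, 0],
    [1, -0.003, 0, 0, 0],
    [1, -0.003, 0, 0, 0],
    [1, -0.003, 0, 0, 0],
    [1, -0.003, 0, 0, 0],
    [1, -0.003, 0, 0, 0],
    [1, -0.003, 0, 0, 0],
    [1, 0, 0, 0, 0],
  ],
)

```text
time_s: 9.55
position: [563.9, 49.7, 13.7]
tool_rot: [[-0.988, 0.155, 0.001], [0.155, 0.988, -0.0], [-0.001, 0.0, -1.0]]
ft_force: [-0.6, 0.4, -2.9]
width: 0.344
grip_force: 60.0
```

```bash
python3 st.py
python3 - <<'E'
from h import *
from cell import r
d=[]
f=snap(r,"w4")
g=r.grab_frame("scene");s=r.grab_frame("side")
a=cv2.resize(f["color"][60:330,110:400],(580,540));b=cv2.resize(s["color"][150:230,200:290],(0,0),fx=2.4,fy=6.75/2)
cv2.imwrite("pics/m4.png",np.hstack([a,cv2.resize(b,(216,540))]))
E
```

```text
t 9.55 face x -39.56 y 0.17 z 13.7 F -0.67 0.32 -2.92 M [0.04 0.09 0.05] yaw 81.09
```

View pics/m4.png

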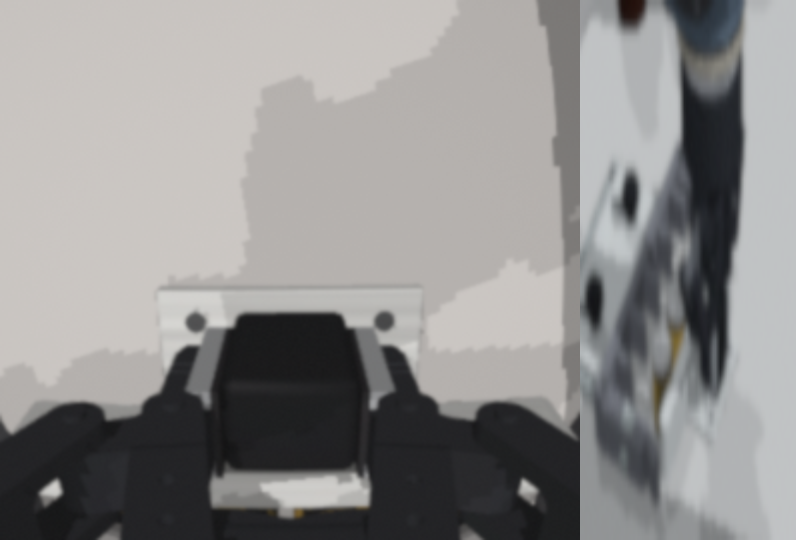

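The wrist part shows the block centred between the fingers with the plate across (215–370,490) and the cells ahead of it. The side part shows the straightedge between the arm mouths. I'll keep going in small steps.

Request:
send_rows(
  motion=[
    [1, -0.002, 0, 0, 0],
    [1, -0.002, 0, 0, 0],
    [1, -0.002, 0, 0, 0],
    [1, -0.002, 0, 0, 0],
    [1, -0.002, 0, 0, 0],
    [1, -0.002, 0, 0, 0],
    [1, 0, 0, 0, 0],
  ],
)

```text
time_s: 10.4
position: [575.6, 47.9, 13.6]
tool_rot: [[-0.988, 0.155, 0.001], [0.155, 0.988, -0.0], [-0.001, 0.0, -1.0]]
ft_force: [-0.0, 0.8, -2.5]
width: 0.343
grip_force: 59.9
```

```bash
python3 st.py
```

```text
t 10.4 face x -27.74 y 0.16 z 13.61 F -0.17 0.76 -2.53 M [ 0.01  0.07 -0.04] yaw 81.09
```

Request:
send_rows(
  motion=[
    [1, -0.002, 0, 0, 0],
    [1, -0.002, 0, 0, 0],
    [1, -0.002, 0, 0, 0],
    [1, -0.002, 0, 0, 0],
    [1, 0, 0, 0, 0],
  ],
)

```text
time_s: 10.9
position: [583.5, 46.6, 13.6]
tool_rot: [[-0.988, 0.155, 0.001], [0.155, 0.988, -0.0], [-0.001, 0.0, -1.0]]
ft_force: [-0.5, -0.8, -2.8]
width: 0.344
grip_force: 60.0
```

```bash
python3 st.py
```

```text
t 10.9 face x -19.77 y 0.17 z 13.61 F -0.35 -0.85 -2.76 M [-0.01  0.03  0.03] yaw 81.09
```

Request:
send_rows(
  motion=[
    [1, -0.0015, 0, 0, 0],
    [1, -0.0015, 0, 0, 0],
    [1, -0.0015, 0, 0, 0],
    [1, -0.0015, 0, 0, 0],
    [1, 0, 0, 0, 0],
  ],
)

```text
time_s: 11.4
position: [589.3, 45.7, 13.6]
tool_rot: [[-0.988, 0.155, 0.0], [0.155, 0.988, -0.0], [-0.0, 0.0, -1.0]]
ft_force: [0.1, -0.1, -3.5]
width: 0.345
grip_force: 59.9
```

```bash
python3 st.py
```

```text
t 11.4 face x -13.88 y 0.16 z 13.6 F 0.13 -0.08 -3.46 M [ 0.04  0.06 -0.01] yaw 81.09
```

Request:
send_rows(
  motion=[
    [1, -0.0015, 0, 0, 0],
    [1, -0.0015, 0, 0, 0],
    [1, -0.001, 0, 0, 0],
    [1, -0.001, 0, 0, 0],
    [1, 0, 0, 0, 0],
  ],
)

```text
time_s: 11.9
position: [594.1, 44.9, 13.6]
tool_rot: [[-0.988, 0.155, 0.0], [0.155, 0.988, -0.0], [-0.0, -0.0, -1.0]]
ft_force: [-0.8, 0.8, -3.3]
width: 0.342
grip_force: 59.9
```

```bash
python3 st.py
```

```text
t 11.9 face x -9.01 y 0.13 z 13.58 F -0.95 0.62 -3.34 M [0.09 0.17 0.01] yaw 81.09
```

Request:
send_rows(
  motion=[
    [1, -0.001, 0, 0, 0],
    [1, -0.001, 0, 0, 0],
    [1, 0, 0, 0, 0],
  ],
)

```text
time_s: 12.2
position: [596.1, 44.7, 13.6]
tool_rot: [[-0.988, 0.155, 0.0], [0.155, 0.988, -0.0], [-0.0, 0.0, -1.0]]
ft_force: [-0.1, 1.4, -2.5]
width: 0.342
grip_force: 59.9
```

Request:
send_rows(
  motion=[
    [1, -0.001, 0, 0, 0],
    [1, -0.001, 0, 0, 0],
    [1, 0, 0, 0, 0],
  ],
)

```text
time_s: 12.5
position: [597.2, 44.3, 13.6]
tool_rot: [[-0.988, 0.154, -0.002], [0.154, 0.988, -0.0], [0.002, -0.001, -1.0]]
ft_force: [-6.6, -0.4, 0.8]
width: 0.34
grip_force: 60.9
```

```bash
python3 st.py
```

```text
t 12.5 face x -5.85 y -0.05 z 13.55 F -6.47 -1.47 0.83 M [-0.    0.95  0.25] yaw 81.13
```

Request:
send_rows(
  motion=[
    [1, -0.001, 0, 0, -0.002],
    [1, 0, 0, 0, 0],
  ],
)

```text
time_s: 12.7
position: [597.6, 44.1, 13.6]
tool_rot: [[-0.988, 0.152, -0.003], [0.152, 0.988, -0.0], [0.003, -0.001, -1.0]]
ft_force: [-9.4, -1.1, 4.5]
width: 0.341
grip_force: 61.1
```

```bash
python3 st.py
```

```text
t 12.7 face x -5.41 y -0.13 z 13.59 F -9.14 -2.52 4.48 M [-0.03  1.43  0.27] yaw 81.24
```

Request:
send_rows(
  motion=[
    [1, -0.001, 0, 0, 0],
    [1, 0, 0, 0, 0],
  ],
)

```text
time_s: 12.9
position: [598.0, 44.1, 13.6]
tool_rot: [[-0.988, 0.153, -0.005], [0.153, 0.988, -0.0], [0.005, -0.001, -1.0]]
ft_force: [-13.4, -0.1, 8.4]
width: 0.343
grip_force: 61.4
```

```bash
python3 st.py
```

```text
t 12.9 face x -5.05 y -0.07 z 13.62 F -13.26 -2.17 8.38 M [0.17 2.03 0.13] yaw 81.22
```

Request:
send_rows(
  motion=[
    [1, -0.001, 0, -0.0004, 0],
    [1, 0, 0, 0, 0],
  ],
)

```text
time_s: 13.1
position: [598.8, 44.0, 13.7]
tool_rot: [[-0.988, 0.153, -0.005], [0.153, 0.988, 0.0], [0.005, -0.001, -1.0]]
ft_force: [-12.3, 1.3, 4.3]
width: 0.341
grip_force: 60.7
```

```bash
python3 st.py
```

```text
t 13.1 face x -4.2 y -0.03 z 13.67 F -12.38 -0.63 4.33 M [0.22 1.95 0.07] yaw 81.22
```

Request:
send_rows(
  motion=[
    [1, -0.001, 0, 0, 0],
    [1, 0, 0, 0, 0],
  ],
)

```text
time_s: 13.3
position: [600.1, 43.8, 13.6]
tool_rot: [[-0.988, 0.153, -0.004], [0.153, 0.988, 0.0], [0.004, -0.001, -1.0]]
ft_force: [-10.4, 0.1, 2.9]
width: 0.342
grip_force: 60.6
```

```bash
python3 st.py
```

```text
t 13.3 face x -2.88 y -0.01 z 13.64 F -10.26 -1.54 2.87 M [0.16 1.62 0.05] yaw 81.22
```

Request:
send_rows(
  motion=[
    [1, -0.001, 0, 0, 0],
    [1, 0, 0, 0, 0],
  ],
)

```text
time_s: 13.5
position: [601.5, 43.6, 13.6]
tool_rot: [[-0.988, 0.153, -0.003], [0.153, 0.988, 0.0], [0.003, -0.001, -1.0]]
ft_force: [-8.1, 0.3, -0.2]
width: 0.342
grip_force: 60.3
```

```bash
python3 st.py
```

```text
t 13.5 face x -1.47 y 0.01 z 13.64 F -8.08 -1.01 -0.19 M [0.13 1.23 0.12] yaw 81.21
```

Request:
send_rows(
  motion=[
    [1, -0.001, 0, 0, 0],
    [1, 0, 0, 0, 0],
  ],
)

```text
time_s: 13.7
position: [602.9, 43.4, 13.6]
tool_rot: [[-0.988, 0.153, -0.002], [0.153, 0.988, -0.0], [0.002, -0.0, -1.0]]
ft_force: [-5.3, 1.0, -1.2]
width: 0.342
grip_force: 60.0
```

```bash
python3 st.py
```

```text
t 13.7 face x -0.09 y 0.0 z 13.61 F -5.35 0.15 -1.19 M [-0.02  0.92  0.03] yaw 81.22
```

Request:
send_rows(
  motion=[
    [1, -0.001, 0, 0, 0],
    [1, 0, 0, 0, 0],
  ],
)

```text
time_s: 13.9
position: [604.3, 43.2, 13.7]
tool_rot: [[-0.988, 0.153, -0.001], [0.153, 0.988, -0.0], [0.001, -0.0, -1.0]]
ft_force: [-3.4, -0.4, -3.5]
width: 0.345
grip_force: 59.8
```

```bash
python3 st.py
```

```text
t 13.9 face x 1.37 y 0.03 z 13.69 F -3.3 -0.87 -3.53 M [-0.1   0.69 -0.02] yaw 81.21
```

Request:
send_rows(
  motion=[
    [1, -0.001, 0, 0, 0],
    [1, 0, 0, 0, 0],
  ],
)

```text
time_s: 14.1
position: [606.2, 43.0, 14.0]
tool_rot: [[-0.988, 0.153, 0.001], [0.153, 0.988, -0.0], [-0.001, -0.0, -1.0]]
ft_force: [-1.0, -1.7, -4.9]
width: 0.348
grip_force: 59.8
```

```bash
python3 st.py
```

```text
t 14.1 face x 3.23 y 0.13 z 14.03 F -0.68 -1.78 -4.88 M [-0.15  0.25 -0.03] yaw 81.2
```

Request:
send_rows(
  motion=[
    [1, -0.001, 0, 0.0002, 0],
    [1, 0, 0, 0, 0],
  ],
)

```text
time_s: 14.3
position: [607.5, 42.9, 14.0]
tool_rot: [[-0.988, 0.153, 0.002], [0.153, 0.988, -0.0], [-0.002, 0.0, -1.0]]
ft_force: [0.3, -1.1, -3.4]
width: 0.345
grip_force: 59.9
```

```bash
python3 st.py
```

```text
t 14.3 face x 4.57 y 0.18 z 14.03 F 0.52 -1.07 -3.36 M [-0.23 -0.07 -0.04] yaw 81.2
```

Request:
send_rows(
  motion=[
    [1, -0.0005, 0, 0.0002, 0],
    [1, 0, 0, 0, 0],
  ],
)

```text
time_s: 14.5
position: [607.8, 42.8, 13.9]
tool_rot: [[-0.988, 0.153, 0.001], [0.153, 0.988, -0.0], [-0.001, 0.0, -1.0]]
ft_force: [0.8, -1.4, -2.6]
width: 0.345
grip_force: 60.0
```

```bash
python3 st.py
```

```text
t 14.5 face x 4.9 y 0.18 z 13.85 F 1.02 -1.3 -2.56 M [-0.31 -0.22 -0.04] yaw 81.2
```

Request:
send_rows(
  motion=[
    [1, -0.0005, 0, 0, 0],
    [1, 0, 0, 0, 0],
  ],
)

```text
time_s: 14.7
position: [608.1, 42.8, 13.8]
tool_rot: [[-0.988, 0.153, 0.001], [0.153, 0.988, -0.0], [-0.001, 0.0, -1.0]]
ft_force: [2.1, -1.6, -1.7]
width: 0.347
grip_force: 60.0
```

```bash
python3 st.py
```

```text
t 14.7 face x 5.15 y 0.22 z 13.79 F 2.29 -1.26 -1.75 M [-0.27 -0.11 -0.05] yaw 81.21
```

Request:
send_rows(
  motion=[
    [1, -0.0005, 0, 0, 0],
    [1, 0, 0, 0, 0],
  ],
)

```text
time_s: 14.9
position: [608.4, 42.8, 13.6]
tool_rot: [[-0.988, 0.153, 0.0], [0.153, 0.988, -0.0], [-0.0, 0.0, -1.0]]
ft_force: [1.4, -0.6, -2.6]
width: 0.345
grip_force: 60.0
```

```bash
python3 st.py
```

```text
t 14.9 face x 5.47 y 0.21 z 13.64 F 1.43 -0.35 -2.63 M [-0.3  -0.07 -0.09] yaw 81.2
```

Request:
send_rows(
  motion=[
    [1, -0.0005, 0, 0, 0],
    [1, 0, 0, 0, 0],
  ],
)

```text
time_s: 15.1
position: [608.9, 42.7, 13.6]
tool_rot: [[-0.988, 0.153, 0.0], [0.153, 0.988, -0.0], [-0.0, 0.0, -1.0]]
ft_force: [1.9, -1.7, -2.6]
width: 0.342
grip_force: 60.0
```

```bash
python3 st.py
```

```text
t 15.1 face x 5.98 y 0.21 z 13.6 F 2.17 -1.4 -2.55 M [-0.27 -0.13 -0.06] yaw 81.21
```

Request:
send_rows(
  motion=[
    [1, -0.0005, 0, 0, 0],
    [1, 0, 0, 0, 0],
  ],
)

```text
time_s: 15.3
position: [609.4, 42.6, 13.6]
tool_rot: [[-0.988, 0.153, 0.0], [0.153, 0.988, -0.0], [-0.0, 0.0, -1.0]]
ft_force: [1.7, -1.3, -3.5]
width: 0.342
grip_force: 59.9
```

```bash
python3 st.py
```

```text
t 15.3 face x 6.51 y 0.19 z 13.57 F 1.9 -1.04 -3.46 M [-0.3  -0.3  -0.09] yaw 81.2
```

Rollers are pulling in (about +2 N). I'll continue to the solid stop.

Request:
send_rows(
  motion=[
    [1, -0.0005, 0, 0, 0],
    [1, 0, 0, 0, 0],
  ],
)

```text
time_s: 15.5
position: [609.5, 42.6, 13.5]
tool_rot: [[-0.988, 0.153, -0.001], [0.153, 0.988, 0.0], [0.001, 0.0, -1.0]]
ft_force: [-0.4, -2.2, -1.8]
width: 0.34
grip_force: 60.1
```

```bash
python3 st.py
```

```text
t 15.5 face x 6.62 y 0.23 z 13.55 F -0.04 -2.26 -1.79 M [-0.26  0.07 -0.19] yaw 81.19
```

Request:
send_rows(
  motion=[
    [1, -0.0005, 0, 0, 0],
    [1, 0, 0, 0, 0],
  ],
)

```text
time_s: 15.7
position: [609.6, 42.6, 13.5]
tool_rot: [[-0.988, 0.153, -0.001], [0.153, 0.988, 0.0], [0.001, -0.0, -1.0]]
ft_force: [-4.7, -0.5, 1.4]
width: 0.343
grip_force: 60.4
```

```bash
python3 st.py
```

```text
t 15.7 face x 6.72 y 0.22 z 13.52 F -4.52 -1.26 1.35 M [-0.08  0.74 -0.26] yaw 81.19
```

Request:
send_rows(
  motion=[
    [1, 0, 0, 0, 0.002],
    [1, 0, 0, 0, 0],
  ],
)

```text
time_s: 15.9
position: [609.7, 42.6, 13.5]
tool_rot: [[-0.988, 0.155, -0.001], [0.155, 0.988, 0.0], [0.001, -0.0, -1.0]]
ft_force: [-5.4, -0.2, 1.6]
width: 0.347
grip_force: 60.5
```

```bash
python3 st.py
```

```text
t 15.9 face x 6.76 y 0.25 z 13.51 F -5.32 -1.0 1.57 M [ 0.02  0.74 -0.15] yaw 81.1
```

Request:
send_rows(
  motion=[
    [1, 0, 0, 0, 0.002],
    [1, 0, 0, 0, 0],
  ],
)

```text
time_s: 16.1
position: [609.7, 42.6, 13.5]
tool_rot: [[-0.988, 0.156, -0.001], [0.156, 0.988, -0.0], [0.001, -0.0, -1.0]]
ft_force: [-5.7, 0.8, 1.8]
width: 0.344
grip_force: 60.5
```

```bash
python3 st.py
```

```text
t 16.1 face x 6.77 y 0.24 z 13.5 F -5.77 -0.12 1.82 M [0.08 0.76 0.04] yaw 81.0
```

Request:
send_rows(
  motion=[
    [1, -0.0003, 0, 0, 0],
    [1, 0, 0, 0, 0],
    [1, 0, 0, 0, 0],
  ],
)

```text
time_s: 16.4
position: [609.7, 42.6, 13.5]
tool_rot: [[-0.988, 0.156, -0.002], [0.156, 0.988, 0.0], [0.002, -0.0, -1.0]]
ft_force: [-7.0, 1.1, 4.2]
width: 0.345
grip_force: 60.8
```

```bash
python3 st.py
```

```text
t 16.4 face x 6.76 y 0.24 z 13.53 F -7.04 -0.01 4.22 M [0.1  1.04 0.03] yaw 81.0
```

Request:
send_rows(
  motion=[
    [1, 0.0003, 0, -0.0002, 0],
    [1, 0, 0, 0, 0],
    [0.1, 0, 0, 0, 0],
    [-0.2, 0, 0, 0, 0],
    [-0.3, 0, 0, 0, 0],
    [-0.3, 0, 0, 0, 0],
    [-0.3, 0, 0, 0, 0],
  ],
)

```text
time_s: 17.1
position: [610.4, 42.4, 13.9]
tool_rot: [[-0.988, 0.157, 0.001], [0.157, 0.988, -0.0], [-0.001, 0.0, -1.0]]
ft_force: [-0.4, 0.1, 0.0]
width: 0.652
grip_force: 0.0
```

```bash
python3 st.py
```

```text
t 17.1 face x 7.55 y 0.21 z 13.92 F -0.43 0.07 0.02 M [ 0.03  0.   -0.02] yaw 80.98
```

Released cleanly. I'll retreat upward, then back, and look.

Request:
send_rows(
  motion=[
    [-0.3, 0, 0, -0.01, 0],
    [-0.3, 0, 0, -0.02, 0],
    [-0.3, 0, 0, -0.03, 0],
    [-0.3, 0, 0, -0.04, 0],
    [-0.3, 0, 0, -0.05, 0],
    [-0.3, 0, 0, -0.05, 0],
    [-0.3, 0.03, 0, -0.04, 0],
    [-0.3, 0.04, 0, -0.02, 0],
    [-0.3, 0.04, 0, 0, 0],
    [-0.3, 0, 0, 0, 0],
    [-0.3, 0, 0, 0, 0],
  ],
)

```text
time_s: 18.2
position: [501.4, 59.8, 274.9]
tool_rot: [[-0.988, 0.157, 0.002], [0.157, 0.988, -0.0], [-0.002, 0.0, -1.0]]
ft_force: [-0.2, -0.0, 1.2]
width: 0.647
grip_force: 0.0
```

Run:
```python
from h import *
from cell import r
f=snap(r,"w5");o=f["o"];print(o["position"],o["ft_force"],o["time_s"])
X=wcloud(f);b=np.radians(81.07);ey=np.array([np.cos(b),np.sin(b)]);ex=np.array([ey[1],-ey[0]])
q=np.dstack([(X[...,:2]-[637,41])@ex,(X[...,:2]-[637,41])@ey+2.9,X[...,2]])
m=(q[...,2]>42)&(q[...,2]<54)&(q[...,0]>-60)&(q[...,0]<60)&(abs(q[...,1])<90)
n,l,s,c=cv2.connectedComponentsWithStats(m.astype(np.uint8))
print([(int(s[i,4]),q[l==i].mean(0).round(1).tolist()) for i in range(1,n) if s[i,4]>20])
p=q[(q[...,2]>31)&(q[...,2]<37)&(q[...,0]>-10)&(q[...,0]<8)&(abs(q[...,1])<90)]
for y in range(-80,81,20):
    t=p[abs(p[:,1]-y)<6];print(y,len(t),t[:,0].mean().round(1) if len(t) else None,end="; ")
v,u=np.where((abs(q[...,0]-10)<75)&(abs(q[...,1])<115)&(abs(q[...,2])<70))
a=f["color"][v.min():v.max(),u.min():u.max()];k=min(780/a.shape[1],590/a.shape[0]);cv2.imwrite("pics/w5z.png",cv2.resize(a,None,fx=k,fy=k,interpolation=cv2.INTER_CUBIC))
```

```text
[501.43047908  59.81359628 274.9315004 ] [-0.16961114 -0.01923972  1.18061678] 18.2
[(345, [-28.6, 0.1, 47.4]), (225, [18.5, -50.1, 45.7]), (215, [18.0, -16.2, 45.9]), (234, [17.6, 16.1, 46.0]), (230, [18.0, 50.9, 45.9])]
-80 15 -0.7; -60 58 0.9; -40 59 0.1; -20 68 0.9; 0 67 0.4; 20 74 0.9; 40 61 0.2; 60 63 0.3; 80 22 0.1;
```

View pics/w5z.png

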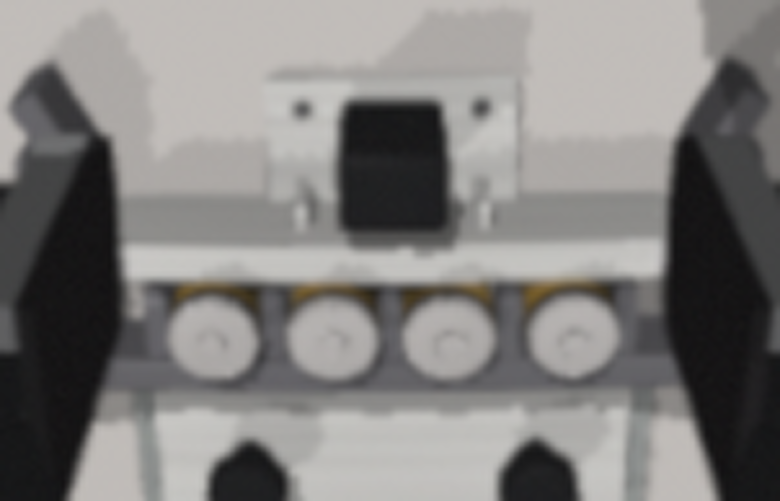

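The picture shows the four cells in a straight line in their pockets at crop (212,335), (335,337), (450,337) and (573,335), all upright. The straightedge lies square across them with no gap. Measured cell x is 17.6–18.5 mm and plate x is about 0.4 mm, so the row is seated. I'm handing in.

```bash
python3 -c "
from cell import r
print(r.job_done())"
```

```text
the job is handed in; nothing more can be done
None
```

I pushed the four cells into the nest pockets until they met the solid stop. I then let go, leaving the straightedge clamping the row with both rollers felt to snap in behind it; wrist push peaked at about 13 N at the rollers and 7 N at the stop, and the job was handed in at about 18 s.

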